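# Open the pressure cooker and hold its lid over the pot to drip off

### The arm

A 6-joint arm with a two-finger parallel gripper is mounted at the origin on a cart in front of the work surface, level with it; the furniture and walls round the work are solid. World frame = base frame: x ahead of the robot, y to its left, z up, the work surface at z = 0. Lengths are in mm, angles in rad, forces in N, time in s.
With the tool pointing down it reaches from about 350 to 875 mm from the base axis. Payload 4.2 kg.
Tool frame: the origin (TCP) lies on the mounting face of the last link; the fingertips stand 173 mm ahead of it and the grasp point (between the pads) lies 155 mm ahead of it (tcp_to_grasp is the distance from the TCP to the grasp point, in mm); z points along the fingers, y is the direction in which the jaws open and shut (so a half turn about z gives the same grasp; the last joint's range is limited). The gripper opens to 85 mm and grips with 20 to 120 N. Pads are 22 mm wide; open, the fingers measure 114 mm over their backs; the gripper's body (76 mm by 85 mm) begins 54 mm behind the grasp point. The pads swing forward as they close: fully open they stand 13 mm farther back than shut.
Start: joints at [1.501, 0.385, 0.008, 0, -1.194, -0.259], TCP at [201.785, 591.509, 404.712] pointing down, gripper open.
Joint ranges: [-3.14, 3.14], [-1.21, 2.06], [-1.07, 1.41], [-3.16, 2.05], [-2.99, -0.16], [-3.1, 3.1]. Speed limits (rad/s): [2.79, 2.79, 3.14, 3.14, 3.14, 3.14].

### API

Orientations are given as a unit quaternion [x, y, z, w].
In Python, from bench import * gives the robot as it stands. The module is installed in compiled form; this text tells all that it offers.
- The arm moves only by the tool apply_moves, never from a script. Its arguments are lists of equal length, an entry for each row: "fingers": the closure, from 0 (fully open) to 1 (shut); "dp": the shift along the world's x, y, z in cm, a list of three; "yaw": the turn about the world's z in degrees. A call has 1 to 10 rows; each row is the pose to reach, as a shift and turn from the pose measured when the call began; what a row does not reach only later rows make up. A row lasts 1/10 s, in which the tool goes at most 50 mm and 8.59 degrees, less where a joint would pass 70% of its speed; a pose out of reach is approached as far as the arm can. A call with a gripper value outside its range is refused whole. The fingers move at their own pace and stop on an object; the grip force is fixed at half the most. Time passes only in rows, so rows that repeat a pose let the fingers close. It gives the time, the measured TCP pose, the force and the opening at its end, in the units of the state.
- read_state(): the state, without advancing time (a new reading comes with each control period).
- get_image(name): name is "side" or "top" or "wrist"; returns a dict with "color" (400x640x3 uint8, blue, green, red), "mtx" (3x3 intrinsics, pixels), "k1" (the pictures are not rectified: a ray, as slopes to the right and down, at radius r is drawn at 1 + k1 r^2 times it, then the intrinsics apply), "camera_from_world" (4x4, takes a point from world to camera coordinates); the wrist camera has in their place "tool_from_camera" (4x4, takes a point from camera to tool coordinates, whose origin is the TCP and whose axes are the flange's). Camera axes: x right, y down, z forward; pixel columns grow to the right and rows downward; lengths in mm; the calibration is good to about 2 mm. A picture is of the moment at which its call begins: read the wrist's pose just before it. There is no depth.
- job_done(): hands the job in, once; it reports no verdict.
The state is a dict: "clock": time; "joints": joint angles; "joint_vel": joint speeds; "joint_efforts": joint torques, N m; "position": TCP position; "ee_rot": TCP orientation; "contact_force": force on the tool from outside, world axes, zero at the start; "wrist_torque": the same for the moment, N m; "gripper_width": finger opening in mm.
Only numpy, scipy, OpenCV 4.12 (cv2) and the standard library are available. Lean on these libraries where they do the work, as an engineer would, in place of code of your own. Each camera call takes 0.05 s, during which the arm holds its last target. There are 200 camera calls.

### The job

The pressure is off, so open the pressure cooker: take the lid by the bar handle on top, turn it anticlockwise (seen from above) until you feel it come up against its stop, then lift it straight up to about ten centimetres above the pot. Finish while still holding it there, level, still and centred over the pot for at least two seconds, so that the drips fall back into the pot; do not drag or tip the pot, do not tip the lid, and leave the other things where they are.

Things in the scene. Friction and masses are not known exactly. Their poses are not given: they have to be found in the camera images.
- pot: Stainless pressure-cooker pot, 181 mm across, 118 mm tall, 3.5 kg, loose on a cork mat 8 mm thick. Origin: centre of its underside, z up. Two black side grips at -45 and +135 degrees from its x axis, tops 96 mm up, reaching 139 mm out. The open stop is firm: the torque jumps to 0.8 N m or more there, and beyond that the pot turns along on its mat.
- pot_rim (a point): Centre of the pot's mouth, level with the top of its rim, 118 mm above the pot's origin; axes as the pot's. The rim is a flat flange 205 mm across, 6 mm thick, with three notches 120 degrees apart; a shoulder in each notch is the open stop for the lid's claws.
- lid: Stainless domed lid, 212 mm across, 0.4 to 0.63 kg, seated on the pot's rim. Origin: centre of the underside of its edge (at point pot_rim when seated), z up. Its yaw relative to the pot starts at -0.75 to -0.40 rad (locked) and is 0 against the open stop, where it turns no further; it grows anticlockwise seen from above. Turning it takes about 0.1 to 0.3 N m.
- lid_bar (a point): Centre of the black bar handle on the middle of the lid, 46 mm above the lid's origin; x along the bar (112 mm), y across it (22 mm wide, grip here), z up (24 mm high, underside 34 mm above the lid's origin). Below it the dome rises to 18 mm, a plinth 30 mm wide to 22 mm. A valve knob 34 mm high stands 79 mm out on the +x side.
- lid_claw (a point): Underside of one of the lid's three claws (36 mm wide, 120 degrees apart), 15 mm below the lid's origin, 102 mm out, on the -x side of the lid. Claws hook under the pot's flange (bayonet); within about 0.1 rad of the open stop they stand in the notches and the lid lifts out freely, 2 mm play all round.
- timer_2: Bystander: round grey wind-up kitchen timer, 60 mm across, 25 mm high, behind the pot. Origin under its centre.
- bowl: Bystander: cream bowl, 150 mm across, 61 mm high, behind the pot. Origin under its centre.
- tasting_spoon: Bystander: teaspoon with black handle, 130 mm long, 11 mm high, on the front edge of the worktop to the right. Origin under its centre, x along it.

How it is judged (in metres and radians):
On the way, in this order (a step that is already met when the one before it is completed fails the run):
1. the lid, still seated on the pot, has been turned to its open stop (within 0.1 rad) (angle between the x axis of lid and the x axis of pot, either way round below 0.1 rad and z of lid in the frame of pot below 0.122 m), for 0.2 s.
2. the lid is held 6 to 16 cm above its seat, over the pot, level and still, for two seconds (z of lid in the frame of pot between 0.178 and 0.278 m and horizontal distance between lid and pot below 0.03 m and angle between lid's own z axis and vertical below 0.1 rad and linear speed of lid below 0.03 m/s and angular speed of lid below 0.2 rad/s), for 2 s.
At the end, for the whole second after the job is handed in: Gripper holds the lid 6 to 16 cm above its seat, within 30 mm of the pot's centre seen from above, tilted under 0.1 rad, still (0.03 m/s, 0.2 rad/s), clear of the pot; the pot upright and, like timer, bowl and teaspoon, within 30 mm of its start (all of step 2 and contact force between the fingers and lid above 1 N and contact force between lid and pot below 0.2 N and distance of each of pot, timer_2, bowl, tasting_spoon from where it was at the start of the episode below 0.03 m and angle between pot's own z axis and vertical below 0.05 rad and linear speed of pot below 0.02 m/s); the arm keeps its last pose, push and grip.
It fails at once if the pot is dragged (over 30 mm), lifted or tipped (over 0.1 rad) (distance of pot from where it was at the start of the episode above 0.03 m or angle between pot's own z axis and vertical above 0.1 rad).
It fails at once if the lid is tipped over 0.25 rad, so that its drips run off (angle between lid's own z axis and vertical above 0.25 rad).
It fails at once if the timer, bowl or teaspoon is moved over 30 mm (distance of any of timer_2, bowl, tasting_spoon from where it was at the start of the episode above 0.03 m).
It also fails if it takes over 48 s, if anything falls off the work surface, if the arm or the gripper's body presses on something with over 40 N, if the wrist force passes 120 N, or if a joint passes its speed limit or range.

## Working session

There is one attempt and no reset: what is moved stays moved. The work goes in short steps, Python scripts to look and compute and a tool call to move; the robot and the scene stay as the last step left them, time stands still between calls to the robot, and variables do not carry over. Pictures are saved under pics/ and viewed, about 8 in all and at most 12, crops included, and the job is handed in when it is done.

Besides the shell and the picture viewer there is one more tool, called after "Request:" as a command line: name --pt "numbers of a row" for each row, then --argument value for the rest. apply_moves: Moves the arm, as the interface text tells. Its arguments: {"type":"object","properties":{"fingers":{"type":"array","items":{"type":"number"}},"dp":{"type":"array","items":{"type":"array","items":{"type":"number"}}},"yaw":{"type":"array","items":{"type":"number"}}},"required":["fingers","dp","yaw"]}

```bash
mkdir -p pics
cat > h.py <<'E'
import numpy as np, cv2
from bench import *
def ray(im,uv,T=None):
    K=im["mtx"];k=float(im["k1"])
    d=np.array([(uv[0]-K[0][2])/K[0][0],(uv[1]-K[1][2])/K[1][1]]);s=d.copy()
    for _ in range(20): s=d/(1+k*(s@s))
    if T is None: T=np.linalg.inv(np.array(im["camera_from_world"]))
    return T[:3,3],T[:3,:3]@np.array([s[0],s[1],1.])
def onz(im,uv,z,T=None):
    o,d=ray(im,uv,T);return o+d*(z-o[2])/d[2]
E
python3 - <<'E'
from h import *
s=read_state();print(s)
for n in ("top","side"):
    im=get_image(n);cv2.imwrite(f"pics/{n}0.png",im["color"])
    T=np.linalg.inv(np.array(im["camera_from_world"]));print(n,T.round(2),im["k1"])
E
```

```text
{'clock': 0.0, 'joints': array([ 1.50059671e+00,  3.85545011e-01,  6.60936669e-03, -5.11926731e-04,
       -1.19398633e+00, -2.58591495e-01]), 'joint_vel': array([ 0.00024791,  0.0017517 ,  0.00018554, -0.00033634,  0.00189226,
       -0.00073568]), 'joint_efforts': array([-2.91559209e-04, -3.92285478e+01,  1.88403100e+01,  4.18605387e+00,
       -4.57885602e-03, -9.91214705e-06]), 'position': array([201.71461558, 591.32900423, 403.6197775 ]), 'ee_rot': array([ 9.86501412e-01, -1.63749133e-01, -1.36885067e-04,  1.08048984e-03]), 'contact_force': array([-0.10326674,  0.12471348, -0.2484648 ]), 'wrist_torque': array([ 0.01407833,  0.01770805, -0.00014911]), 'gripper_width': 85.34766205050686}
top [[ 1.00000e-02 -1.00000e+00  5.00000e-02  5.17780e+02]
 [-1.00000e+00 -1.00000e-02 -0.00000e+00 -2.35610e+02]
 [ 0.00000e+00 -5.00000e-02 -1.00000e+00  1.09669e+03]
 [ 0.00000e+00  0.00000e+00  0.00000e+00  1.00000e+00]] -0.10286803911180468
side [[ 8.6000e-01 -2.3000e-01  4.6000e-01  9.5630e+01]
 [-5.2000e-01 -3.4000e-01  7.9000e-01 -1.0419e+03]
 [-3.0000e-02 -9.1000e-01 -4.1000e-01  5.5953e+02]
 [ 0.0000e+00  0.0000e+00  0.0000e+00  1.0000e+00]] -0.07544610824271178
```

View pics/top0.png

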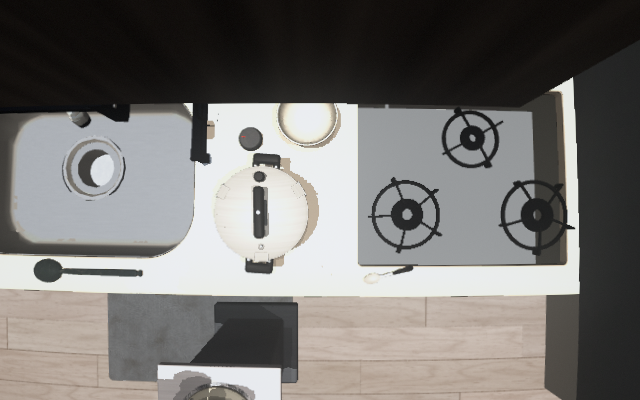

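View pics/side0.png

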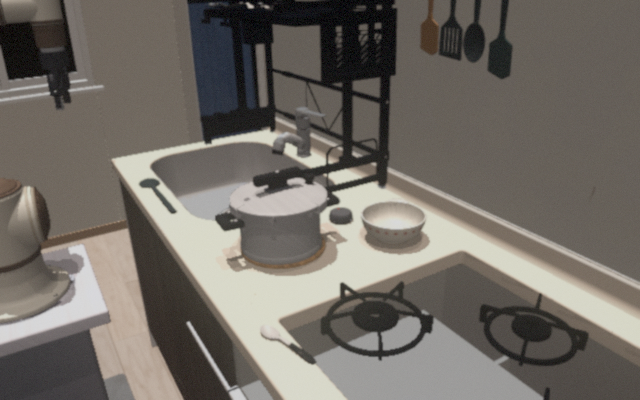

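The top view shows the bar running vertically in the picture from (262,187) to (258,238), with the knob at (260,176). The grips are at (266,160) and (259,267), the timer at (250,138), the bowl at (307,118), the spoon at (388,274) and a black rack at (200,100–160). The side view shows the rack standing behind the sink.

Run:
```python
from h import *
im=get_image("top");c=im["color"]
m=(c.max(2)<70).astype(np.uint8)
n,l,st,ce=cv2.connectedComponentsWithStats(m[140:285,205:320])
for i in range(1,n):
    if st[i][4]<25: continue
    ys,xs=np.where(l==i);p=np.stack([xs+205,ys+140],1).astype(np.float32)
    r=cv2.minAreaRect(p);print(st[i]+[205,140,0,0,0],r)
    for z in (104,160,184):
        b=np.array([onz(im,q,z)[:2] for q in cv2.boxPoints(r)]);e=[(b[k]-b[k-1]) for k in (1,2)]
        e=max(e,key=lambda v:v@v);print("  z",z,onz(im,r[0],z)[:2].round(1),[round(float(np.linalg.norm(b[k]-b[k-1])),1) for k in (1,2)],"yaw",round(float(np.arctan(e[1]/e[0])),3))
for z in (0,200,400): print("rack",z,onz(im,(205,162),z).round(0),onz(im,(192,103),z).round(0))
C=np.concatenate([cv2.resize(c[130:290,190:340],None,fx=3.5,fy=3.5,interpolation=2)],1);cv2.imwrite("pics/t1.png",C)
s=get_image("side");
for uv in ((385,184),(385,10),(200,10),(208,138)): 
    o,d=ray(s,uv); print(uv,[(o+d*(z-o[2])/d[2]).round(0).tolist() for z in (0,200,400,)])
```

```text
[205 140   4  23  51] ((206.5, 151.0), (22.0, 3.0), 90.0)
  z 104 [682.2   9.4] [7.1, 51.8] yaw 0.026
  z 160 [672.9  -4.4] [6.7, 48.9] yaw 0.026
  z 184 [668.9 -10.4] [6.5, 47.6] yaw 0.026
[245 140  17  11  41] ((254.20413208007812, 146.25778198242188), (5.588234901428223, 17.882352828979492), 61.927513122558594)
  z 104 [ 693.6 -102.2] [41.5, 13.2] yaw -1.071
  z 160 [ 683.7 -109.7] [39.2, 12.4] yaw -1.071
  z 184 [ 679.4 -112.9] [38.2, 12.1] yaw -1.071
[253 154  27  14 176] ((266.6435546875, 159.63723754882812), (26.291378021240234, 11.914522171020508), 6.842773914337158)
  z 104 [ 662.4 -131.6] [27.8, 61.2] yaw 1.456
  z 160 [ 654.3 -137.5] [26.2, 57.7] yaw 1.456
  z 184 [ 650.8 -140. ] [25.6, 56.2] yaw 1.456
[255 172  10   9  29] ((259.6000061035156, 175.8000030517578), (9.486831665039062, 7.589465141296387), 71.56504821777344)
  z 104 [ 624.7 -115.9] [17.6, 22.1] yaw 0.334
  z 160 [ 618.7 -122.6] [16.6, 20.8] yaw 0.334
  z 184 [ 616.1 -125.5] [16.1, 20.3] yaw 0.334
[254 187  11  51 244] ((259.0, 212.0), (50.0, 10.0), 90.0)
  z 104 [ 541.1 -115.6] [23.1, 115.0] yaw 0.012
  z 160 [ 539.7 -122.4] [21.8, 108.5] yaw 0.012
  z 184 [ 539.2 -125.3] [21.3, 105.7] yaw 0.012
[246 259  27  14 154] ((259.0, 265.5), (13.0, 26.0), 90.0)
  z 104 [ 418.5 -117. ] [59.7, 29.7] yaw -1.56
  z 160 [ 424.1 -123.7] [56.4, 28.0] yaw -1.56
  z 184 [ 426.5 -126.6] [54.9, 27.3] yaw -1.56
rack 0 [671.  38.   0.] [826.  77.   0.]
rack 200 [643. -12. 200.] [770.  20. 200.]
rack 400 [615. -62. 400.] [714. -37. 400.]
(385, 184) [[970.0, 48.0, 0.0], [657.0, -342.0, 200.0], [345.0, -731.0, 400.0]]
(385, 10) [[6407.0, 6970.0, -0.0], [4151.0, 4106.0, 200.0], [1895.0, 1243.0, 400.0]]
(200, 10) [[4114.0, 10808.0, 0.0], [2677.0, 6572.0, 200.0], [1241.0, 2337.0, 400.0]]
(208, 138) [[704.0, 814.0, 0.0], [486.0, 151.0, 200.0], [269.0, -513.0, 400.0]]
```

View pics/t1.png

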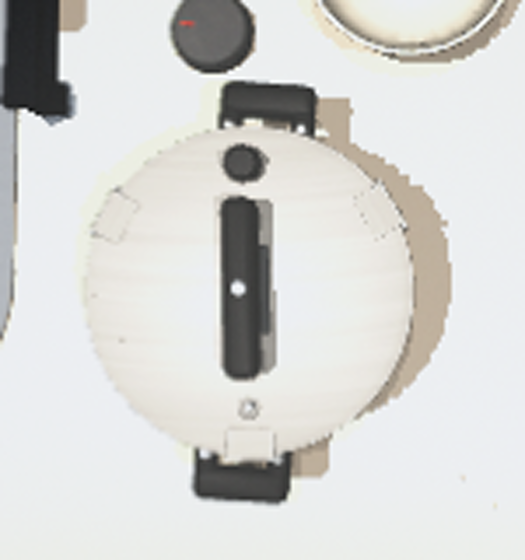

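Request:
apply_moves --fingers '[0,0,0,0,0,0,0,0,0,0]' --pt "1.7 -3.6 0.5" --pt "3.4 -7.2 1" --pt "5.1 -10.8 1" --pt "6.8 -14.4 1" --pt "8.5 -18 1" --pt "10.2 -21.6 1" --pt "11.9 -25.2 1" --pt "13.6 -28.8 1" --pt "15.3 -32.4 1" --pt "17 -36 1" --yaw '[1,2,3,4,5,6,7,8,9,10]'

```text
clock: 1.2
position: [372.0, 229.8, 414.2]
ee_rot: [0.997, -0.077, 0.0, 0.0]
contact_force: [0.7, 0.3, 0.2]
gripper_width: 85.4
```

Request:
apply_moves --fingers '[0,0,0,0,0,0,0,0,0,0]' --pt "1.7 -3.6 0" --pt "3.4 -7.2 0" --pt "5.1 -10.8 0" --pt "6.8 -14.4 0" --pt "8.5 -18 0" --pt "10.2 -21.6 0" --pt "11.9 -25.2 0" --pt "13.6 -28.8 0" --pt "15.3 -32.4 0" --pt "16.8 -35.4 0" --yaw '[1,2,3,4,5,6,7,8,9,9.5]'

```text
clock: 2.2
position: [540.4, -126.2, 413.9]
ee_rot: [1.0, 0.006, -0.0, 0.0]
contact_force: [0.5, 1.0, -0.3]
gripper_width: 85.3
```

Run:
```python
from h import *
from scipy.spatial.transform import Rotation as R
s=read_state();im=get_image("wrist");c=im["color"];cv2.imwrite("pics/w1.png",c)
W=np.eye(4);W[:3,:3]=R.from_quat(s["ee_rot"]).as_matrix();W[:3,3]=s["position"];T=W@np.array(im["tool_from_camera"])
print(s["position"],T.round(2))
m=(c.max(2)<70).astype(np.uint8)
n,l,st,ce=cv2.connectedComponentsWithStats(m)
for i in range(1,n):
    if st[i][4]<400: continue
    ys,xs=np.where(l==i);r=cv2.minAreaRect(np.stack([xs,ys],1).astype(np.float32))
    b=np.array([onz(im,q,184,T)[:2] for q in cv2.boxPoints(r)]);e=max([b[1]-b[0],b[2]-b[1]],key=lambda v:v@v)
    print(st[i],np.round(r[0],0),onz(im,r[0],184,T)[:2].round(1),b.round(0).tolist(),round(float(np.arctan2(e[1],e[0])),3))
```

```text
[ 540.44286178 -126.18187089  413.87824076] [[ 1.0000e-02 -9.5000e-01 -3.1000e-01  6.1858e+02]
 [-1.0000e+00 -1.0000e-02 -0.0000e+00 -1.2460e+02]
 [ 0.0000e+00  3.1000e-01 -9.5000e-01  3.8294e+02]
 [ 0.0000e+00  0.0000e+00  0.0000e+00  1.0000e+00]]
[  72    0   88   29 2039] [116.  14.] [650.9 -21.4] [[657.0, 0.0], [657.0, -45.0], [644.0, -43.0], [644.0, 3.0]] -1.571
[ 543   75   97  180 5619] [591. 164.] [ 574.5 -287.3] [[624.0, -248.0], [625.0, -302.0], [516.0, -334.0], [516.0, -271.0]] -2.851
[ 286  123   43  169 5950] [307. 207.] [ 546.2 -120.8] [[596.0, -109.0], [596.0, -132.0], [488.0, -135.0], [488.0, -107.0]] -3.119
[    0   259   638   141 42500] [318. 329.] [ 457.7 -129. ] [[508.0, 77.0], [513.0, -334.0], [394.0, -371.0], [389.0, 111.0]] -1.56
[  0 270  54  14 657] [ 26. 276.] [495.6  62.8] [[500.0, 79.0], [501.0, 44.0], [491.0, 46.0], [490.0, 82.0]] -1.551
```

View pics/w1.png

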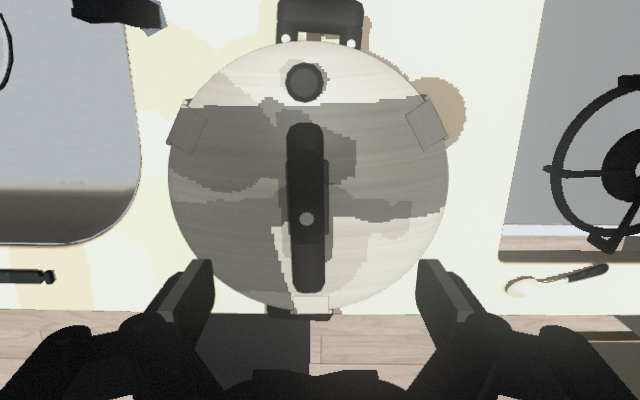

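The wrist view shows the bar from (305,123) to (308,292) with its centre dot at (306,219), and the knob at (304,83). At z = 184 that puts the bar centre near (539,-122), with its yaw about 0. This agrees with the top view within 2–3 mm.

Request:
apply_moves --fingers '[0,0,0,0,0,0,0,0]' --pt "-0.1 0.4 -1" --pt "-0.1 0.4 -2.5" --pt "-0.1 0.4 -4" --pt "-0.1 0.4 -5.5" --pt "-0.1 0.4 -7" --pt "-0.1 0.4 -8" --pt "-0.1 0.4 -8.6" --pt "-0.1 0.4 -8.6" --yaw '[0.3,0.6,1,1,1,1,1,1]'

```text
clock: 3.05
position: [540.9, -124.4, 326.7]
ee_rot: [1.0, 0.014, -0.001, 0.001]
contact_force: [0.1, 0.2, -0.0]
gripper_width: 85.3
```

Request:
apply_moves --fingers '[0.3,0.5,0.6,0.65,0.7,0.75,0.8,0.9,1,1]' --pt "0 0 0" --pt "0 0 0" --pt "0 0 0" --pt "0 0 0" --pt "0 0 0" --pt "0 0 0" --pt "0 0 0" --pt "0 0 0" --pt "0 0 0" --pt "0 0 0" --yaw '[0,0,0,0,0,0,0,0,0,0]'

```text
clock: 4.05
position: [541.2, -123.8, 327.5]
ee_rot: [1.0, 0.014, 0.0, 0.001]
contact_force: [-1.9, 5.1, 4.4]
gripper_width: 20.9
```

Run:
```python
from h import *
s=read_state();print(s["contact_force"].round(1),s["wrist_torque"].round(2),s["joints"].round(2),s["gripper_width"],s["position"].round(1))
c=get_image("wrist")["color"];t=get_image("top")["color"][130:290,190:340]
cv2.imwrite("pics/w2.png",np.hstack([cv2.resize(c,(480,300)),cv2.resize(t,(300,300))]))
```

```text
[-1.9  5.1  4.4] [1.65 0.3  0.08] [ 0.07  0.34 -0.28  0.   -0.96  1.53] 20.892556012721645 [ 541.2 -123.8  327.5]
```

View pics/w2.png

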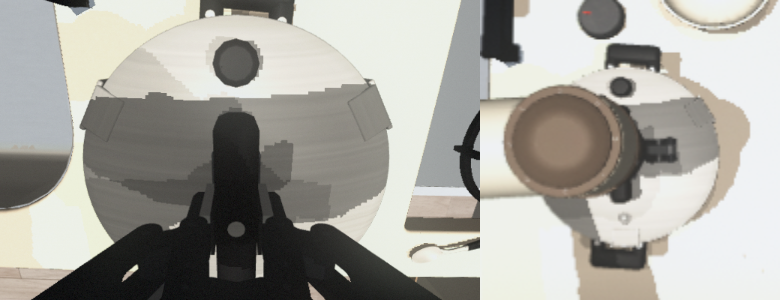

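Grasp good: opening is 20.9 mm and the pads sit at the bar's centre dot (236,229), with lateral force about 5 N. Next I turn it.

Request:
apply_moves --fingers '[1,1,1,1,1,1,1,1,1,1]' --pt "0 0 0" --pt "0 0 0" --pt "0 0 0" --pt "0 0 0" --pt "0 0 0" --pt "0 0 0" --pt "0 0 0" --pt "0 0 0" --pt "0 0 0" --pt "0 0 0" --yaw '[3,6,9,12,15,18,21,24,27,30]'

```text
clock: 5.15
position: [541.6, -123.2, 327.5]
ee_rot: [0.962, 0.273, 0.001, 0.0]
contact_force: [2.4, 3.4, 0.3]
gripper_width: 21.3
```

```bash
cat > st.py <<'E'
from h import *
s=read_state();q=s["ee_rot"];print(s["clock"],s["contact_force"].round(1),s["wrist_torque"].round(2),s["joints"].round(2),s["gripper_width"].round(1),s["position"].round(1),"yaw",np.degrees(2*np.arctan2(q[1],q[0])).round(2))
E
python3 st.py
```

```text
Traceback (most recent call last):
  File "st.py", line 2, in <module>
    s=read_state();q=s["ee_rot"];print(s["clock"],s["contact_force"].round(1),s["wrist_torque"].round(2),s["joints"].round(2),s["gripper_width"].round(1),s["position"].round(1),"yaw",np.degrees(2*np.arctan2(q[1],q[0])).round(2))
                                                                                                                              ^^^^^^^^^^^^^^^^^^^^^^^^
AttributeError: 'float' object has no attribute 'round'
```

```bash
sed -i 's/s\["gripper_width"\].round(1)/s["gripper_width"]/' st.py; python3 st.py
```

```text
5.15 [2.4 3.4 0.3] [ 0.98 -0.09 -0.41] [ 0.07  0.34 -0.28  0.   -0.96  2.05] 21.332800372598445 [ 541.6 -123.2  327.5] yaw 31.65
```

Request:
apply_moves --fingers '[1,1,1,1,1]' --pt "0 0 0" --pt "0 0 0" --pt "0 0 0" --pt "0 0 0" --pt "0 0 0" --yaw '[2,4,6,8,8]'

```text
clock: 5.65
position: [541.5, -123.5, 327.5]
ee_rot: [0.941, 0.339, 0.001, 0.0]
contact_force: [0.2, -1.0, 0.3]
gripper_width: 21.2
```

```bash
python3 st.py
```

```text
5.65 [ 0.2 -1.   0.3] [-0.01  0.16  0.  ] [ 0.07  0.34 -0.28  0.   -0.96  2.19] 21.21379183751247 [ 541.5 -123.5  327.5] yaw 39.63
```

Request:
apply_moves --fingers '[1,1,1]' --pt "0 0 0" --pt "0 0 0" --pt "0 0 0" --yaw '[0.7,1.3,2]'

```text
clock: 5.95
position: [541.0, -123.2, 327.5]
ee_rot: [0.935, 0.354, 0.001, -0.001]
contact_force: [-3.8, 5.0, 5.2]
gripper_width: 21.3
```

```bash
python3 st.py
```

```text
5.95 [-3.8  5.   5.2] [ 1.33  1.   -1.32] [ 0.07  0.34 -0.28 -0.   -0.96  2.23] 21.325073947010974 [ 541.  -123.2  327.5] yaw 41.48
```

Request:
apply_moves --fingers '[1,1,1]' --pt "0 0 0" --pt "0 0 0" --pt "0 0 0" --yaw '[0.7,1.3,2]'

```text
clock: 6.25
position: [540.2, -122.9, 327.5]
ee_rot: [0.929, 0.369, 0.0, -0.002]
contact_force: [-4.4, 4.5, 4.5]
gripper_width: 21.3
```

```bash
python3 st.py
```

```text
6.25 [-4.4  4.5  4.5] [ 0.85  0.78 -1.42] [ 0.07  0.33 -0.28 -0.   -0.96  2.26] 21.254794189208045 [ 540.2 -122.9  327.5] yaw 43.31
```

The torque jumped to 1.3–1.4 N m at about the predicted angle of 41.5°, so this is the stop. I ease off 1°, pause, then begin the lift slowly.

Request:
apply_moves --fingers '[1,1,1,1]' --pt "0 0 0" --pt "0 0 0" --pt "0 0 0" --pt "0 0 0" --yaw '[-0.5,-1,-1,-1]'

```text
clock: 6.65
position: [540.3, -122.8, 327.5]
ee_rot: [0.932, 0.362, 0.0, -0.001]
contact_force: [-2.8, 3.5, 2.3]
gripper_width: 21.0
```

```bash
python3 st.py
```

```text
6.65 [-2.8  3.5  2.3] [ 0.52  0.26 -0.01] [ 0.07  0.33 -0.28 -0.   -0.96  2.24] 21.009313021582713 [ 540.3 -122.8  327.5] yaw 42.39
```

Request:
apply_moves --fingers '[1,1,1,1,1]' --pt "0 0 0.2" --pt "0 0 0.4" --pt "0 0 0.6" --pt "0 0 0.8" --pt "0 0 0.8" --yaw '[0,0,0,0,0]'

```text
clock: 7.15
position: [540.2, -122.9, 335.6]
ee_rot: [0.932, 0.362, -0.0, -0.001]
contact_force: [0.1, -0.3, -4.0]
gripper_width: 21.0
```

```bash
python3 st.py
```

```text
7.15 [ 0.1 -0.3 -4. ] [-0.05 -0.13  0.  ] [ 0.07  0.33 -0.27 -0.   -0.98  2.24] 21.0455089331153 [ 540.2 -122.9  335.6] yaw 42.4
```

The force is −4 N, the lid's weight alone (about 0.41 kg), so it is free. I continue the lift.

Request:
apply_moves --fingers '[1,1,1,1,1,1,1,1,1,1]' --pt "0 0 0.5" --pt "0 0 1.2" --pt "0 0 2.2" --pt "0 0 3.4" --pt "0 0 4.8" --pt "0 0 6.2" --pt "0 0 7.5" --pt "0 0 8.5" --pt "0 0 9.1" --pt "0 0 9.4" --yaw '[0,0,0,0,0,0,0,0,0,0]'

```text
clock: 8.15
position: [540.1, -122.9, 430.4]
ee_rot: [0.932, 0.362, 0.0, -0.001]
contact_force: [0.2, 0.2, -5.2]
gripper_width: 21.2
```

Request:
apply_moves --fingers '[1,1,1,1,1,1,1,1,1,1]' --pt "0 0 0" --pt "0 0 0" --pt "0 0 0" --pt "0 0 0" --pt "0 0 0" --pt "0 0 0" --pt "0 0 0" --pt "0 0 0" --pt "0 0 0" --pt "0 0 0" --yaw '[0,0,0,0,0,0,0,0,0,0]'

```text
clock: 9.15
position: [540.1, -122.9, 430.4]
ee_rot: [0.932, 0.362, 0.0, -0.001]
contact_force: [0.4, -0.0, -5.5]
gripper_width: 21.1
```

Request:
apply_moves --fingers '[1,1,1,1,1,1,1,1,1,1]' --pt "0 0 0" --pt "0 0 0" --pt "0 0 0" --pt "0 0 0" --pt "0 0 0" --pt "0 0 0" --pt "0 0 0" --pt "0 0 0" --pt "0 0 0" --pt "0 0 0" --yaw '[0,0,0,0,0,0,0,0,0,0]'

```text
clock: 10.15
position: [540.1, -122.9, 430.4]
ee_rot: [0.932, 0.362, 0.0, -0.001]
contact_force: [-0.5, 1.2, -4.7]
gripper_width: 21.1
```

Request:
apply_moves --fingers '[1,1,1,1,1]' --pt "0 0 0" --pt "0 0 0" --pt "0 0 0" --pt "0 0 0" --pt "0 0 0" --yaw '[0,0,0,0,0]'

```text
clock: 10.65
position: [540.1, -122.9, 430.4]
ee_rot: [0.932, 0.362, 0.0, -0.001]
contact_force: [0.7, 0.1, -4.7]
gripper_width: 21.3
```

```bash
python3 st.py
python3 - <<'E'
from h import *
c=get_image("side")["color"];t=get_image("top")["color"][120:290,180:350]
cv2.imwrite("pics/e1.png",np.hstack([cv2.resize(c[60:300,150:450],(500,400)),cv2.resize(t,(300,400))]))
E
```

```text
10.65 [ 0.7  0.1 -4.7] [-0.01 -0.02  0.  ] [ 0.07  0.25 -0.13 -0.   -1.2   2.24] 21.252006421276707 [ 540.1 -122.9  430.4] yaw 42.4
```

View pics/e1.png

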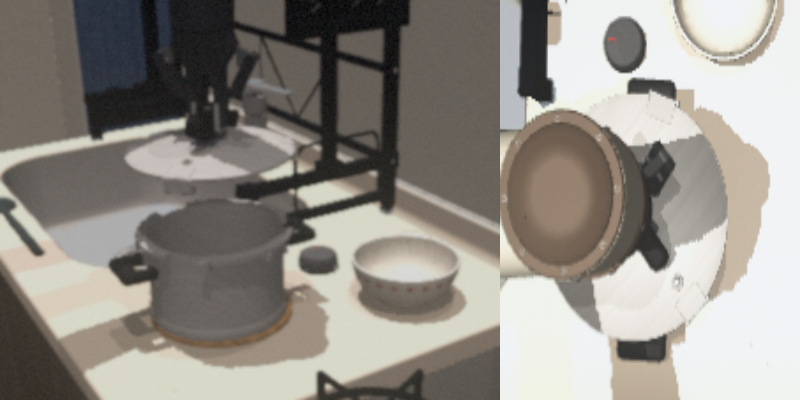

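The side crop shows the lid level at about (212,155), clear above the open pot, whose mouth is at (215,225). The timer and bowl stand where they were.

```bash
python3 -c "
from bench import *
print(job_done())"
```

```text
the job is handed in; nothing more can be done
None
```

The lid is off and held level about 10 cm above its seat, centred over the pot, and I handed the job in at about 10.7 s.

- **Turn:** I gripped the bar at its centre and turned it anticlockwise about 41°. The torque jumped to 1.3–1.4 N m within a degree or two of the angle I had measured from the images, so I took that as the open stop. I followed it about 2° further, in which the pot may have turned slightly on its mat, then eased back 1°.
- **Lift:** After the first 8 mm only the lid's weight was left on the wrist (about 4–5 N), so the claws came out cleanly. I raised the lid 103 mm in total.
- **Last checks:** The pose stayed unchanged for 2.5 s with the grip steady at 21 mm. The tool was within about 2 mm of the pot centre I had measured from the first picture. In the last picture the lid was level and clear of the pot, and the pot, timer and bowl were in place. The teaspoon was outside that crop, so I did not check it at the end; the arm never went near it.

No check failed. The top and wrist cameras disagreed by only 2–3 mm on where the bar was.

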